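# Seat a filter carrier under its leaf spring

## Robot

A 6-joint arm with a two-finger parallel gripper is mounted at the origin on a cart in front of the work surface, level with it; the furniture and walls round the work are solid. World frame = base frame: x ahead of the robot, y to its left, z up, the work surface at z = 0. Lengths are in m, angles in rad, forces in N, time in s.
With the tool pointing down it reaches from about 0.25 to 0.775 m from the base axis. Payload 4 kg.
Tool frame: the origin (TCP) lies at the very end of the fingers, on their centre line; the grasp point (between the pads) lies hold_point_z behind it (hold_point_z is the distance from the TCP to the grasp point, in m); z points along the fingers, y is the direction in which the jaws open and shut (so a half turn about z gives the same grasp; the last joint's range is limited). The gripper opens to 94 mm and grips with 3 to 60 N. Pads are 16 mm wide; open, the fingers measure 119 mm over their backs; the gripper's body (75 mm by 177 mm) begins 78 mm behind the grasp point.
Start: joints at [1.108, 0.087, 1.371, -0, 1.684, -0.103], TCP at [0.194, 0.515, 0.206] pointing down, gripper open.
Joint ranges: [-3.1, 3.1], [-0.76, 2.03], [0.27, 2.55], [-1.08, 4.22], [0.17, 2.65], [-2.57, 2.57]. Speed limits (rad/s): [2.79, 2.79, 3.14, 3.14, 3.14, 3.14].

## Interface

Orientations are given as [roll, pitch, yaw] about the fixed x, y, z axes, in that order (R = Rz(yaw) Ry(pitch) Rx(roll)).
In Python, from bench import * gives the robot as it stands.
- The arm moves only by the tool step_arm, never from a script. Its argument "increments" is text: rows parted by semicolons, each of 6 numbers parted by spaces: the shift along the tool's x, y, z in cm, then the turn, a rotation vector about the tool's x, y, z in rad. A call has 1 to 5 rows; each row shifts and turns the commanded pose from where the row before left it, along the tool's axes as they then stand; what a row does not reach is not made up. A row lasts 1/10 s, in which the tool goes at most 50 mm and 8.59 degrees, less where a joint would pass 70% of its speed; a pose out of reach is approached as far as the arm can. A call is refused whole if a number of a shift passes 5 or a number of a turn 0.15, either way. A call with a gripper value outside its range is refused whole. "claw" is the gripper's target within -1 to 1 (shut at 1, half-way at 0, fully open at -1), set as the call begins (left out, the last holds). The fingers move at their own pace and stop on an object; the grip force is fixed at half the most. Time passes only in rows, so rows that do not move let the fingers close. It gives the time, the measured TCP pose, the force and the opening at its end, in the units of the state.
- get_obs(): the state, without advancing time (a new reading comes with each control period).
- snapshot(name): name is "side" or "top"; returns the picture (384x512x3 uint8, red, green, blue); there is no depth.
- calibration(name): a dict with "camera_matrix" (3x3 intrinsics, pixels), "eye" and "orientation" of the camera in the world. Camera axes: x right, y up, looking along -z (the intrinsics and any distortion apply to the point x, -y, -z); pixel columns grow to the right and rows downward; lengths in m; the calibration is good to about 2 mm. A picture is of the moment at which its call begins. calibration takes no time and is no camera call.
- close_job(): hands the job in, once; it reports no verdict.
The state is a dict: "time": time; "joint_positions": joint angles; "qvel": joint speeds; "joint_torque": joint torques, N m; "tool_pos": TCP position; "ee_rot": TCP orientation; "wrist_force": force on the tool from outside, world axes, zero at the start; "wrist_torque": the same for the moment, N m; "width": finger opening in m.
Only numpy, scipy, OpenCV 4.12 (cv2) and the standard library are available. Lean on these libraries where they do the work, as an engineer would, in place of code of your own. Each camera call takes 0.05 s, during which the arm holds its last target. There are 200 camera calls.

## Task

With the fingertips, press the orange filter carrier down onto the floor of its dock and, keeping it pressed, slide it forward under the dark gate and the leaf spring until it is fully home against the white stop block and stays there, lying flat, with the black loading plate sprung up again behind it. Push it only: do not lift it or tip it out of the dock, and leave the dish, the tape roll and the small bottle where they are. Finish with the hand clear.

Things in the scene. Friction and masses are not known exactly. Their poses are not given: they have to be found in the camera images.
- dock: White and grey dock fixed on the worktop, 218 x 88 mm; its place and yaw vary. Origin on the worktop under the channel's centre line; x points along the straight channel in the sliding direction (away from the robot), y left, z up. Channel 68 mm wide, floor at z = 0.016, side walls' tops z = 0.030, rear kerb at x = -0.102 to -0.096, top z = 0.026. Above the channel it is open as far as the gate.
- gate (a point): Middle of the underside of the dark steel gate bar across the channel, 21 mm above its floor (dock frame x = 0.036, z = 0.037). Bar 8 mm long in x, 88 mm wide, top at z = 0.050. The carrier passes under it only when pressed to within about 3 mm of the floor. Axes as the dock's.
- home (a point): Point on the channel floor (dock frame x = 0.0375, z = 0.016) where the centre of the carrier's underside is when it is fully home, its front on the white stop block (face at dock x = 0.0845, block top z = 0.056). The carrier's step is then 7.5 mm short of the gate bar. Axes as the dock's.
- carrier: Loose orange carrier with a round white filter on it, 94 (x) x 64 (y) mm, 0.10 to 0.21 kg. Origin at the centre of its underside, x the sliding direction. Front part x = -0.013 to +0.047: 18 mm thick. Rear part: thumb ledge 12 mm thick. It starts on the loading plate in the channel, its underside at z = 0.024, its centre at x = -0.041 to -0.033 in the dock's frame.
- ledge (a point): Centre of the top face of the carrier's ribbed thumb ledge (34 mm long, 64 mm wide). 17 mm ahead of this point an upright step 6 mm high faces rearward: a fingertip pressing on the ledge can push the carrier forward against it. Axes as the carrier's.
- lift_plate (a joint): Black sprung loading plate in the floor under the carrier's start (dock x = -0.090 to -0.012, 50 mm wide), m: 0 = up, 8 mm above the floor; 0.008 = flush. It pushes up with about 6 N at 0, 9 N when flush. It springs up behind the carrier once that is home and keeps it from sliding back.
- leaf_spring (a joint): Forked steel leaf spring behind the gate, rad: 0 = down, grows as its two prongs are lifted. They slope down to dock x = 0.068, their ends 3 mm below the top of a carrier lying on the floor, near its two sides. The carrier lifts them by about 0.1 rad; they press on it with 5 to 6 N and drag: sliding takes some 15 N down and 10 to 20 N forward.
- dish: Bystander: small clear round culture dish, 58 mm across, 14 mm high, standing beside the dock; origin at the centre of its underside. Leave it alone.
- tape: Bystander: roll of label tape lying flat, 73 mm across, 19 mm high, beside the dock; origin at the centre of its underside. Leave it alone.
- bottle: Bystander: small pale reagent bottle with a white cap, 48 mm across, 76 mm high, to the right of the dock's far part; origin at the centre of its underside. Leave it alone.
There are look-alikes about, which are no part of the job. Of the things that look like the carrier, the middle-sized one is meant.

How it is judged:
On the way, in this order (a step that is already met when the one before it is completed fails the run):
1. the fingers press the carrier down to the channel floor in front of the gate (z of carrier in the frame of dock below 0.0195 m and x of carrier in the frame of dock below -0.002 m and contact force between the fingers and carrier above 4 N).
2. the carrier is slid under the gate and lifts the leaf spring, pushed by the fingers (x of carrier in the frame of dock above 0.02 m and z of carrier in the frame of dock below 0.0195 m and value of joint leaf_spring above 0.05 rad and contact force between the fingers and carrier above 2 N).
At the end, for the whole second after the job is handed in: The carrier lies flat on the channel floor (within 2.5 mm) and home against the stop block (within 3.5 mm along the channel), under the lifted leaf spring, at rest, with the loading plate up behind it (x of carrier in the frame of dock above 0.034 m and horizontal distance between carrier and home below 0.005 m and z of carrier in the frame of dock below 0.0185 m and angle between carrier's own z axis and vertical below 0.05 rad and value of joint leaf_spring above 0.05 rad and value of joint lift_plate below 0.003 m and linear speed of carrier below 0.01 m/s); the robot touches nothing.
It fails at once if the carrier is lifted or tipped out of the dock (z of carrier in the frame of dock above 0.032 m or angle between carrier's own z axis and vertical above 0.25 rad).
It fails at once if the dish is moved by more than 15 mm (distance of dish from where it was at the start of the episode above 0.015 m).
It fails at once if the tape roll is moved by more than 15 mm (distance of tape from where it was at the start of the episode above 0.015 m).
It fails at once if the small bottle is moved by more than 15 mm (distance of bottle from where it was at the start of the episode above 0.015 m).
It also fails if it takes over 48 s, if anything falls off the work surface, if the arm or the gripper's body presses on something with over 40 N, if the wrist force passes 120 N, or if a joint passes its speed limit or range.

## Working session

There is one attempt and no reset: what is moved stays moved. The work goes in short steps, Python scripts to look and compute and a tool call to move; the robot and the scene stay as the last step left them, time stands still between calls to the robot, and variables do not carry over. Pictures are saved under pics/ and viewed, about 8 in all and at most 12, crops included, and the job is handed in when it is done.

Besides the shell and the picture viewer there is one more tool, called after "Call:" by a JSON object that holds its "fn" and its "kwargs", one argument or row to a line. step_arm: Moves the arm, as the interface text tells. Its arguments: {"type":"object","properties":{"increments":{"type":"string"},"claw":{"type":"number"}},"required":["increments"]}

```bash
mkdir -p pics; python3 - <<'E'
from bench import *
import cv2,numpy as np
o=get_obs();print(o)
ims=[]
for n in("top","side"):
    im=snapshot(n);c=calibration(n);print(n,c)
    np.save(f"pics/{n}0.npy",im);cv2.imwrite(f"pics/{n}0.png",cv2.resize(im[:,:,::-1],(800,600),interpolation=cv2.INTER_CUBIC))
E
```

```text
{'time': 0.0, 'joint_positions': array([ 1.10792028e+00,  8.79574118e-02,  1.37224075e+00, -5.07143643e-05,
        1.68359090e+00, -1.03114465e-01]), 'qvel': array([ 0.00026493, -0.00049069,  0.00059043, -0.00036848, -0.00223798,
       -0.00289553]), 'joint_torque': array([-1.38598507e-04, -3.40169084e+01, -3.02433014e+01,  7.17063784e-02,
        3.29961092e-02, -2.06682139e-04]), 'tool_pos': array([0.19341135, 0.51428751, 0.20430971]), 'ee_rot': array([-3.13940273e+00, -1.75942896e-04,  2.78182523e+00]), 'wrist_force': array([ 0.35807936,  0.05969774, -0.13179611]), 'wrist_torque': array([ 0.00746012,  0.04361729, -0.01894744]), 'width': 0.0938329162504893}
top {'camera_matrix': array([[441.73361803,   0.        , 262.20983092],
       [  0.        , 441.73361803, 196.06129401],
       [  0.        ,   0.        ,   1.        ]]), 'eye': array([ 0.3880086 , -0.04308847,  1.17300841]), 'orientation': array([ 0.16035657,  0.0213818 , -1.55425749])}
side {'camera_matrix': array([[349.27209745,   0.        , 257.31925459],
       [  0.        , 349.27209745, 194.39812793],
       [  0.        ,   0.        ,   1.        ]]), 'eye': array([0.99916317, 0.07006835, 0.81322043]), 'orientation': array([ 0.52538626, -0.00611604,  1.8017338 ])}
```

View pics/top0.png

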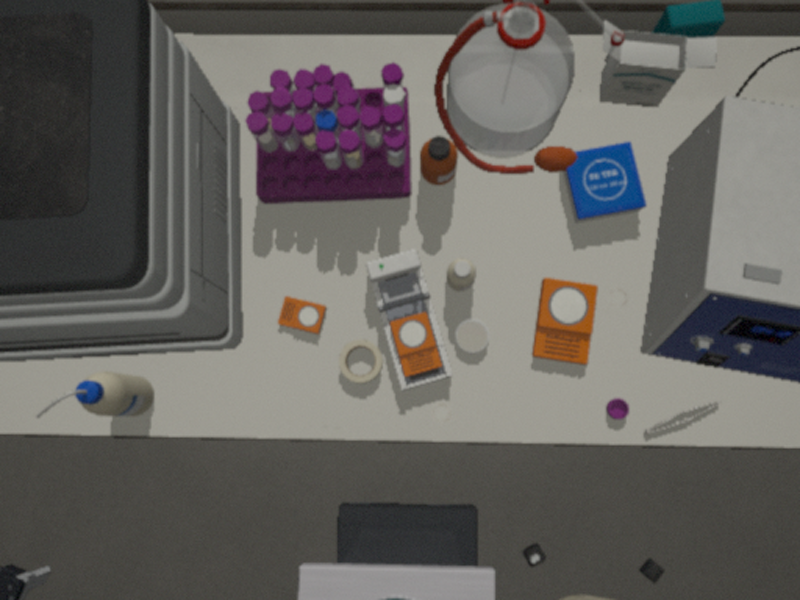

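View pics/side0.png

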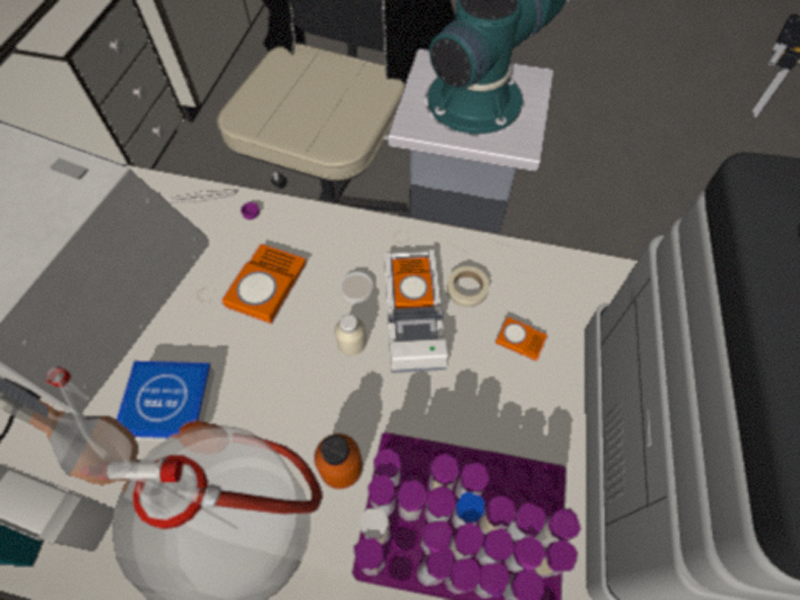

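The top view shows the dock around (410,320) of 800x600, with the middle carrier at (416,345). The dish is at (471,336), the tape at (360,362) and the bottle at (461,274). The larger and smaller orange pieces at (565,320) and (302,316) are the look-alikes. In the side view the carrier is at (413,280).

```bash
cat >h.py <<'E'
import numpy as np,cv2
from scipy.spatial.transform import Rotation as R
from bench import *
def ray(n,uv,z):
    c=calibration(n);K=c["camera_matrix"];d=np.linalg.inv(K)@np.array([uv[0],uv[1],1.]);d=R.from_euler('xyz',c["orientation"]).as_matrix()@(d*[1,-1,-1])
    e=np.array(c["eye"]);return (e+d*(z-e[2])/d[2])
def proj(n,p):
    c=calibration(n);q=R.from_euler('xyz',c["orientation"]).as_matrix().T@(np.array(p)-c["eye"])*[1,-1,-1];q=c["camera_matrix"]@q;return q[:2]/q[2]
def orange(im):
    h=cv2.cvtColor(im,cv2.COLOR_RGB2HSV);return cv2.inRange(h,(5,150,90),(22,255,255))
def dockT(org,yaw,p):
    c,s=np.cos(yaw),np.sin(yaw);return [org[0]+c*p[0]-s*p[1],org[1]+s*p[0]+c*p[1],p[2]]
E
python3 - <<'E'
from h import *
for n,ctr in(("top",(266,220)),("side",(264,179))):
    im=np.load(f"pics/{n}0.npy");m=orange(im)
    k,l,st,ce=cv2.connectedComponentsWithStats(m)
    for i in range(1,k):
        if st[i,4]>60: 
            cs,_=cv2.findContours((l==i).astype(np.uint8),0,2);r=cv2.minAreaRect(np.vstack(cs));b=cv2.boxPoints(r)
            print(n,st[i],r)
            if abs(r[0][0]-ctr[0])<15 and abs(r[0][1]-ctr[1])<25:
                for p in b: print('  ',p,ray(n,p,.036).round(4),ray(n,p,.042).round(4))
    x,y=ctr;cv2.imwrite(f"pics/{n}c.png",cv2.resize(im[y-70:y+60,x-50:x+50,::-1],None,fx=4.6,fy=4.6,interpolation=cv2.INTER_CUBIC)); 
a=[cv2.imread(f"pics/{n}c.png") for n in("top","side")]
a=a[0:2];cv2.imwrite("pics/c.png",cv2.resize(np.hstack(a),(800,520)))
E
```

```text
top [343  94  25  12 218] ((355.0, 99.5), (11.0, 24.0), 90.0)
top [ 341  178   41   55 1196] ((361.3499755859375, 205.0500030517578), (34.648231506347656, 50.34600067138672), 8.130102157592773)
top [179 190  29  23 287] ((192.82351684570312, 201.2058868408203), (25.951311111450195, 17.46256446838379), 14.03624439239502)
top [250 200  32  41 587] ((265.71697998046875, 220.00946044921875), (36.125823974609375, 24.175457000732422), 74.05460357666016)
   [249.13208 205.9623 ] [0.545  0.0178 0.036 ] [0.5442 0.0175 0.042 ]
   [272.37738 199.32079] [ 0.5633 -0.0424  0.036 ] [ 0.5624 -0.0424  0.042 ]
   [282.30188 234.05663] [ 0.4733 -0.069   0.036 ] [ 0.4729 -0.0689  0.042 ]
   [259.05658 240.69814] [ 0.4554 -0.0096  0.036 ] [ 0.455  -0.0097  0.042 ]
side [ 142  157   53   50 1083] ((168.39627075195312, 179.86099243164062), (33.797176361083984, 51.378990173339844), 30.068584442138672)
side [251 165  26  32 524] ((263.69036865234375, 180.66497802734375), (31.633689880371094, 24.08150291442871), 85.91438293457031)
   [250.55331 165.74619] [ 0.4766 -0.0667  0.036 ] [ 0.4807 -0.0656  0.042 ]
   [274.57364 164.03046] [ 0.456  -0.0047  0.036 ] [ 0.4602 -0.0042  0.042 ]
   [276.82742 195.58377] [0.5512 0.0211 0.036 ] [0.5547 0.0215 0.042 ]
   [252.8071 197.2995] [ 0.5705 -0.0377  0.036 ] [ 0.5738 -0.0369  0.042 ]
side [318 203  32  27 357] ((333.39178466796875, 216.11856079101562), (28.226625442504883, 18.37776756286621), 23.962486267089844)
side [202 285  28  27 432] ((215.5, 298.0), (27.0, 26.0), 0.0)
```

View pics/c.png

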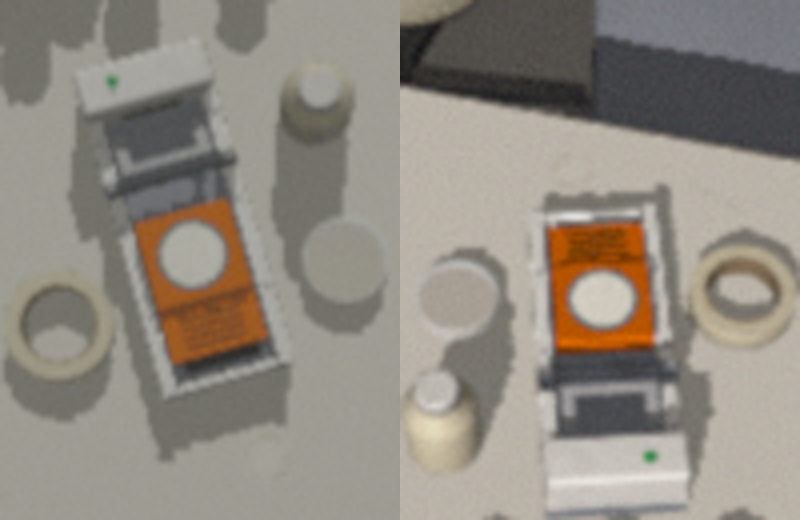

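The crop (4x) shows the carrier sitting square in the channel at about yaw 0.29, with the rear kerb corners at about (168,392) and (290,360). The gate runs (105,190)-(235,155), and the block top corners are (77,75) and (206,38). Next I'll get the dock pose from these points.

```bash
python3 - <<'E'
from h import *
T=lambda u,v:(216+u/4-.4,150+v/4-.4); S=lambda u,v:(214+(u-400)/4-.4,109+v/4-.4)
# (name,pix,dock pt)
pts=[("top",T(168,393),(-.102,.044,.03)),("top",T(290,360),(-.102,-.044,.03)),("top",T(77,75),None,.056),("top",T(206,38),None,.056),("top",T(85,112),(.0845,.044,.056)),("top",T(213,74),(.0845,-.044,.056)),
("side",S(533,214),(-.102,-.044,.03)),("side",S(667,186),(-.102,.044,.03))]
obs=[];ref=[]
for p in pts:
    if p[2] is None: print(p[0],ray(p[0],p[1],p[3]).round(4));continue
    w=ray(p[0],p[1],p[2][2]);obs.append(w[:2]);ref.append(p[2][:2]);print(p[0],w.round(4),p[2])
obs=np.array(obs);ref=np.array(ref)
a=ref-ref.mean(0);b=obs-obs.mean(0)
yaw=np.arctan2((a[:,0]*b[:,1]-a[:,1]*b[:,0]).sum(),(a*b).sum());Rm=np.array([[np.cos(yaw),-np.sin(yaw)],[np.sin(yaw),np.cos(yaw)]])
o=obs.mean(0)-Rm@ref.mean(0);print("dock",o,yaw,(obs-(ref@Rm.T+o)).round(4))
print("carrier in dock",Rm.T@(np.array([.509,-.0245])-o)," target ledge -.067:",Rm@[-.067,0]+o)
# bystanders
for nm,uv in(("bottle cap",T(318,85)),("dish",T(343,260)),("tape",T(60,325))):print(nm,ray("top",uv,.076 if 'cap' in nm else .015).round(3))
print("dispenser",ray("top",(75,252),0.1))
E
```

```text
top [ 0.4373 -0.006   0.03  ] (-0.102, 0.044, 0.03)
top [ 0.4597 -0.0842  0.03  ] (-0.102, -0.044, 0.03)
top [0.6401 0.0559 0.056 ]
top [ 0.6657 -0.0273  0.056 ]
top [0.6157 0.0501 0.056 ] (0.0845, 0.044, 0.056)
top [ 0.6418 -0.0322  0.056 ] (0.0845, -0.044, 0.056)
side [ 0.4632 -0.0805  0.03  ] (-0.102, -0.044, 0.03)
side [0.4185 0.0041 0.03  ] (-0.102, 0.044, 0.03)
dock [ 0.54426345 -0.01350926] 0.2867208239905979 [[ 0.0034 -0.0058]
 [ 0.0008  0.0003]
 [ 0.0029 -0.0025]
 [ 0.0041 -0.0004]
 [ 0.0043  0.0041]
 [-0.0155  0.0043]]
carrier in dock [-0.03693214 -0.00056925]  target ledge -.067: [ 0.47999863 -0.03245743]
bottle cap [ 0.631 -0.099  0.076]
dish [ 0.527 -0.119  0.015]
tape [0.481 0.066 0.015]
dispenser [0.41734904 0.43612758 0.1       ]
```

Call:
{"fn": "step_arm", "kwargs": {
  "increments": "0 0 0 0 0 -0.13; 0 0 0 0 0 -0.13; 0 0 0 0 0 -0.13; 0 0 0 0 0 -0.13; 0 0 0 0 0 -0.13",
  "claw": 0.57
}}

```text
time: 0.6
tool_pos: [0.1935, 0.5145, 0.2048]
ee_rot: [-3.141, -0.001, -2.846]
wrist_force: [-0.6, -0.2, 0.1]
width: 0.0575
```

Call:
{"fn": "step_arm", "kwargs": {
  "increments": "-0.9 -4.7 0 0 0 0; -0.9 -4.7 0 0 0 0; -0.9 -4.7 0 0 0 0; -0.9 -4.7 0 0 0 0; -0.9 -4.7 0 0 0 0"
}}

```text
time: 1.1
tool_pos: [0.3042, 0.3007, 0.205]
ee_rot: [-3.141, -0.0, -2.851]
wrist_force: [1.3, 0.1, -0.0]
width: 0.0209
```

Call:
{"fn": "step_arm", "kwargs": {
  "increments": "-0.9 -4.7 0 0 0 0; -0.9 -4.7 0 0 0 0; -0.9 -4.7 0 0 0 0; -0.9 -4.7 0 0 0 0; -0.9 -4.7 0 0 0 0"
}}

```text
time: 1.6
tool_pos: [0.4146, 0.0883, 0.2052]
ee_rot: [3.141, 0.0, -2.851]
wrist_force: [1.3, 0.6, 1.1]
width: 0.0204
```

Call:
{"fn": "step_arm", "kwargs": {
  "increments": "-0.9 -4.5 0 0 0 0; -0.9 -4.5 0 0 0 0; -0.6 -4.0 0 0 0 0; 0 0 0 0 0 0"
}}

```text
time: 2.0
tool_pos: [0.4754, -0.0315, 0.2042]
ee_rot: [-3.141, -0.002, -2.858]
wrist_force: [-0.3, 1.0, 0.5]
width: 0.0202
```

Call:
{"fn": "step_arm", "kwargs": {
  "increments": "-0.4 0.2 4.5 0 0 0; 0 0 4.5 0 0 0; 0 0 3 0 0 0; 0 0 2.7 0 0 0; 0 0 0 0 0 0"
}}

```text
time: 2.5
tool_pos: [0.4736, -0.0229, 0.0538]
ee_rot: [3.137, -0.009, -2.851]
wrist_force: [-0.6, 0.7, -0.1]
width: 0.0205
```

```bash
python3 - <<'E'
from h import *
print(get_obs()["tool_pos"],get_obs()["wrist_force"])
a=[]
for n,(x,y) in(("top",(266,220)),("side",(264,179))):
    im=snapshot(n);np.save(f"pics/{n}1.npy",im);a.append(cv2.resize(im[y-70:y+60,x-50:x+50,::-1],(400,520),interpolation=cv2.INTER_CUBIC))
cv2.imwrite("pics/c1.png",np.hstack(a))
E
```

```text
[ 0.47362494 -0.0229368   0.05379786] [-0.59556799  0.67082361 -0.064011  ]
```

View pics/c1.png

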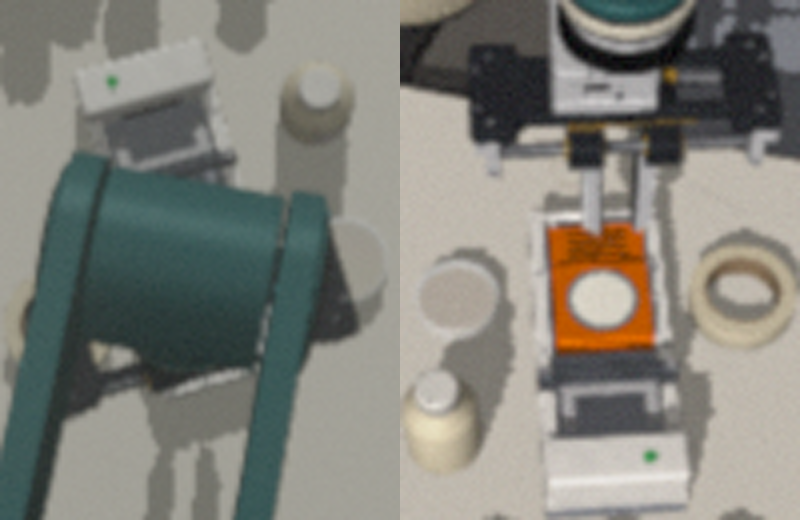

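The side view shows both fingers above the ledge at (595,230) and (642,230). They are about 1 cm too far to +y, which matches the reported pose. I'll correct that.

Call:
{"fn": "step_arm", "kwargs": {
  "increments": "0 0 0 0 0 0; -0.3 -1.1 0 0 0 0; 0 0 0 0 0 0; 0 0 0 0 0 0"
}}

```text
time: 3.0
tool_pos: [0.4847, -0.0346, 0.0594]
ee_rot: [-3.141, 0.002, -2.852]
wrist_force: [-0.3, -0.0, -0.5]
width: 0.0202
```

Call:
{"fn": "step_arm", "kwargs": {
  "increments": "0.3 0.3 1 0 0 0; 0 0 0.8 0 0 0; 0 0 0 0 0 0; 0 0 0 0 0 0; 0 0 0 0 0 0"
}}

```text
time: 3.5
tool_pos: [0.4802, -0.032, 0.0405]
ee_rot: [3.142, 0.0, -2.851]
wrist_force: [-0.6, 0.2, -1.0]
width: 0.0202
```

Call:
{"fn": "step_arm", "kwargs": {
  "increments": "0 0 0.3 0 0 0; 0 0 0.3 0 0 0; 0 0 0.2 0 0 0; 0 0 0 0 0 0; 0 0 0 0 0 0"
}}

```text
time: 4.0
tool_pos: [0.4806, -0.0322, 0.0331]
ee_rot: [-3.141, 0.001, -2.851]
wrist_force: [-0.4, 0.1, 4.5]
width: 0.0202
```

Call:
{"fn": "step_arm", "kwargs": {
  "increments": "0 0 0.2 0 0 0; 0 0 0.2 0 0 0; 0 0 0.1 0 0 0; 0 0 0 0 0 0; 0 0 0 0 0 0"
}}

```text
time: 4.5
tool_pos: [0.4806, -0.0322, 0.0284]
ee_rot: [-3.141, 0.001, -2.851]
wrist_force: [-1.5, 0.0, 6.5]
width: 0.0201
```

Call:
{"fn": "step_arm", "kwargs": {
  "increments": "0 0 0.1 0 0 0; 0 0 0.1 0 0 0; 0 0 0 0 0 0; 0 0 0 0 0 0; 0 0 0 0 0 0"
}}

```text
time: 5.0
tool_pos: [0.4807, -0.0322, 0.0282]
ee_rot: [-3.141, 0.001, -2.851]
wrist_force: [-4.5, 0.9, 16.3]
width: 0.0204
```

Call:
{"fn": "step_arm", "kwargs": {
  "increments": "0 0 0.1 0 0 0; -0.3 0 0 0 0 0; -0.3 0 0 0 0 0; -0.3 0 0 0 0 0; 0 0 0 0 0 0"
}}

```text
time: 5.5
tool_pos: [0.4829, -0.0317, 0.028]
ee_rot: [-3.141, -0.015, -2.851]
wrist_force: [-23.0, -4.1, 33.3]
width: 0.02
```

Call:
{"fn": "step_arm", "kwargs": {
  "increments": "0 0 -0.2 0 0 0; 0 0 0 0 0 0; 0 0 0 0 0 0"
}}

```text
time: 5.8
tool_pos: [0.4865, -0.0307, 0.0282]
ee_rot: [-3.141, -0.005, -2.851]
wrist_force: [-9.3, -1.7, 15.8]
width: 0.0203
```

Call:
{"fn": "step_arm", "kwargs": {
  "increments": "-0.3 0 0 0 0 0; -0.3 0 0 0 0 0; -0.3 0 0 0 0 0; -0.3 0 0 0 0 0; 0 0 0 0 0 0"
}}

```text
time: 6.3
tool_pos: [0.497, -0.0277, 0.0281]
ee_rot: [-3.141, -0.009, -2.851]
wrist_force: [-11.9, -2.9, 17.6]
width: 0.0203
```

```bash
cat >look.py <<'E'
from h import *
import sys
k=sys.argv[1];a=[]
for n,(x,y) in(("top",(266,220)),("side",(264,179))):
    im=snapshot(n);a.append(cv2.resize(im[y-70:y+60,x-50:x+50,::-1],(400,520),interpolation=cv2.INTER_CUBIC))
cv2.imwrite(f"pics/c{k}.png",np.hstack(a))
E
python3 look.py 2
```

```text
(no output)
```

View pics/c2.png

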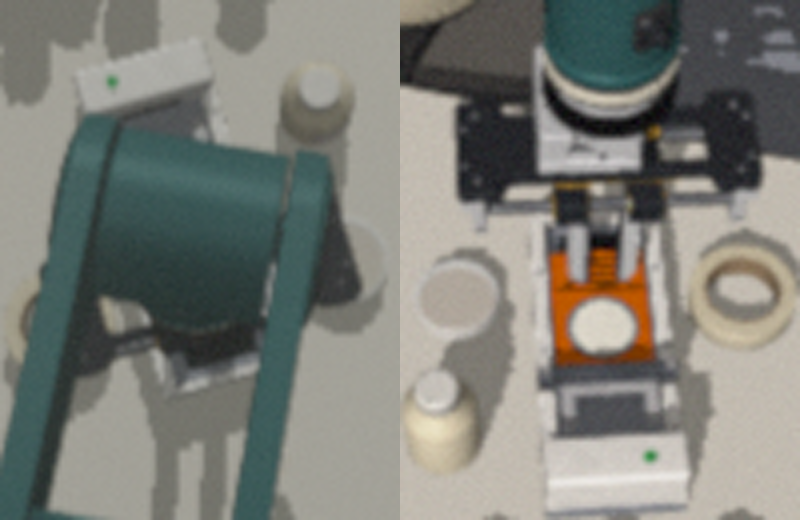

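The side view shows the carrier pressed flat and moving with the fingers at (578,280) and (628,275), just behind the step. Its front is at row ~362, just short of the gate at row 375. I'll keep sliding.

Call:
{"fn": "step_arm", "kwargs": {
  "increments": "-0.3 0 0 0 0 0; -0.3 0 0 0 0 0; -0.3 0 0 0 0 0; -0.3 0 0 0 0 0; 0 0 0 0 0 0"
}}

```text
time: 6.9
tool_pos: [0.5086, -0.0243, 0.0282]
ee_rot: [-3.141, -0.008, -2.851]
wrist_force: [-11.5, -3.8, 18.0]
width: 0.0205
```

Call:
{"fn": "step_arm", "kwargs": {
  "increments": "-0.3 0 0 0 0 0; -0.3 0 0 0 0 0; -0.3 0 0 0 0 0; 0 0 0 0 0 0"
}}

```text
time: 7.3
tool_pos: [0.5174, -0.0217, 0.0282]
ee_rot: [-3.14, -0.008, -2.851]
wrist_force: [-11.2, -3.9, 17.0]
width: 0.0201
```

Call:
{"fn": "step_arm", "kwargs": {
  "increments": "-0.3 0 0 0 0 0; -0.3 0 0 0 0 0; -0.3 0 0 0 0 0; -0.3 0 0 0 0 0; 0 0 0 0 0 0"
}}

```text
time: 7.8
tool_pos: [0.5287, -0.0182, 0.0282]
ee_rot: [-3.141, -0.008, -2.851]
wrist_force: [-10.9, -3.3, 16.5]
width: 0.0204
```

Call:
{"fn": "step_arm", "kwargs": {
  "increments": "-0.3 0 0 0 0 0; -0.3 0 0 0 0 0; -0.3 0 0 0 0 0; 0 0 0 0 0 0"
}}

```text
time: 8.2
tool_pos: [0.5363, -0.0162, 0.0282]
ee_rot: [-3.14, -0.011, -2.851]
wrist_force: [-13.0, -4.2, 18.5]
width: 0.02
```

Call:
{"fn": "step_arm", "kwargs": {
  "increments": "-0.3 0 0 0 0 0; -0.3 0 0 0 0 0; -0.3 0 0 0 0 0; 0 0 0 0 0 0"
}}

```text
time: 8.6
tool_pos: [0.5413, -0.0149, 0.0281]
ee_rot: [-3.14, -0.02, -2.852]
wrist_force: [-22.3, -7.0, 24.6]
width: 0.0199
```

Call:
{"fn": "step_arm", "kwargs": {
  "increments": "-0.3 0 0 0 0 0; -0.3 0 0 0 0 0; 0 0 0 0 0 0"
}}

```text
time: 8.9
tool_pos: [0.5441, -0.0142, 0.0281]
ee_rot: [-3.14, -0.027, -2.852]
wrist_force: [-29.4, -9.4, 30.3]
width: 0.0202
```

```bash
python3 look.py 3
```

```text
(no output)
```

View pics/c3.png

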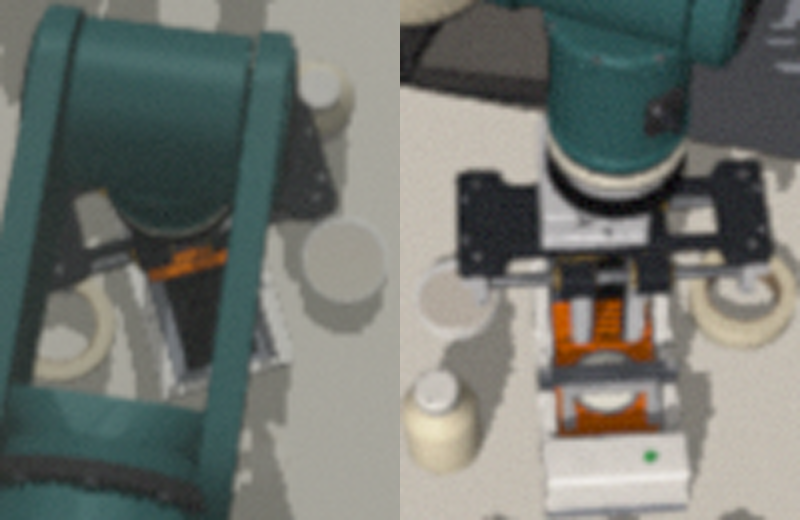

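The side view shows the carrier flat under the gate, with its step at row ~342 and the white filter partly past the bar. The fingers are at the step and the front is not home yet. The press force has built up, so I'll ease it slightly while pushing.

Call:
{"fn": "step_arm", "kwargs": {
  "increments": "0 0 -0.15 0 0 0; -0.2 0 0 0 0 0; 0 0 0 0 0 0"
}}

```text
time: 9.3
tool_pos: [0.5444, -0.0141, 0.0282]
ee_rot: [-3.141, -0.031, -2.852]
wrist_force: [-29.9, -10.5, 26.8]
width: 0.0203
```

Call:
{"fn": "step_arm", "kwargs": {
  "increments": "0 0 -0.15 0 0 0; 0 0 0 0 0 0; 0 0 0 0 0 0"
}}

```text
time: 9.6
tool_pos: [0.5501, -0.0118, 0.0287]
ee_rot: [-3.142, -0.016, -2.852]
wrist_force: [-14.7, -5.1, 11.9]
width: 0.0199
```

Call:
{"fn": "step_arm", "kwargs": {
  "increments": "-0.2 0 0.05 0 0 0; -0.2 0 0 0 0 0; 0 0 0 0 0 0"
}}

```text
time: 9.9
tool_pos: [0.554, -0.0104, 0.0284]
ee_rot: [3.141, -0.016, -2.852]
wrist_force: [-14.7, -5.4, 13.3]
width: 0.0202
```

Call:
{"fn": "step_arm", "kwargs": {
  "increments": "-0.2 0 0 0 0 0; -0.2 0 0 0 0 0; 0 0 0 0 0 0"
}}

```text
time: 10.2
tool_pos: [0.5589, -0.0088, 0.0283]
ee_rot: [3.141, -0.013, -2.852]
wrist_force: [-11.8, -4.5, 11.0]
width: 0.0203
```

Call:
{"fn": "step_arm", "kwargs": {
  "increments": "-0.2 0 0 0 0 0; -0.1 0 0 0 0 0; 0 0 0 0 0 0"
}}

```text
time: 10.5
tool_pos: [0.56, -0.0085, 0.0283]
ee_rot: [3.141, -0.018, -2.852]
wrist_force: [-16.9, -4.6, 13.6]
width: 0.0202
```

Call:
{"fn": "step_arm", "kwargs": {
  "increments": "-0.2 0 0 0 0 0; -0.2 0 0 0 0 0; 0 0 0 0 0 0; 0 0 0 0 0 0"
}}

```text
time: 10.9
tool_pos: [0.5601, -0.0084, 0.0283]
ee_rot: [3.141, -0.027, -2.852]
wrist_force: [-24.2, -8.4, 19.4]
width: 0.0203
```

```bash
python3 look.py 4
```

```text
(no output)
```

View pics/c4.png

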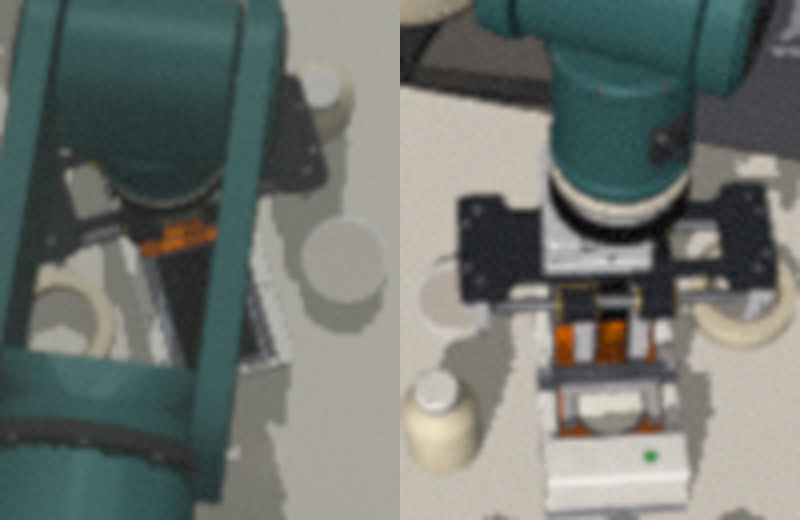

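The side view shows the carrier hard up against the block: the step is almost at the gate and only a thin strip of the front is visible at row 430. The force rose with no movement, so this is the stop. I'll unload both directions together and then lift.

Call:
{"fn": "step_arm", "kwargs": {
  "increments": "0.2 0 -0.1 0 0 0; 0.2 0 -0.1 0 0 0; 0 0 0 0 0 0"
}}

```text
time: 11.3
tool_pos: [0.56, -0.0085, 0.0283]
ee_rot: [3.141, -0.017, -2.852]
wrist_force: [-12.1, -5.1, 5.9]
width: 0.0202
```

Call:
{"fn": "step_arm", "kwargs": {
  "increments": "0.25 0 -0.05 0 0 0; 0 0 0 0 0 0"
}}

```text
time: 11.5
tool_pos: [0.5599, -0.0084, 0.0284]
ee_rot: [3.141, -0.012, -2.852]
wrist_force: [-6.5, -4.3, 0.0]
width: 0.0202
```

Call:
{"fn": "step_arm", "kwargs": {
  "increments": "0.3 0 -0.1 0 0 0; 0.2 0 -0.3 0 0 0; 0 0 -0.5 0 0 0; 0 0 -1 0 0 0; 0 0 0 0 0 0"
}}

```text
time: 12.0
tool_pos: [0.5621, -0.0082, 0.0532]
ee_rot: [-3.14, 0.005, -2.851]
wrist_force: [-0.6, -0.8, 0.3]
width: 0.02
```

Call:
{"fn": "step_arm", "kwargs": {
  "increments": "0 0 -3 0 0 0; 0 0 -4 0 0 0; 0 0 -4 0 0 0; 3 0 0 0 0 0; 5 0 0 0 0 0"
}}

```text
time: 12.5
tool_pos: [0.4856, -0.0312, 0.163]
ee_rot: [-3.139, 0.005, -2.849]
wrist_force: [-0.5, -1.1, 0.3]
width: 0.0202
```

Call:
{"fn": "step_arm", "kwargs": {
  "increments": "5 0 0 0 0 0; 5 0 0 0 0 0; 5 0 0 0 0 0; 0 0 0 0 0 0; 0 0 0 0 0 0"
}}

```text
time: 13.0
tool_pos: [0.34, -0.0743, 0.1614]
ee_rot: [-3.14, 0.003, -2.853]
wrist_force: [0.3, 0.4, 0.8]
width: 0.0202
```

```bash
python3 look.py 5
```

```text
(no output)
```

View pics/c5.png

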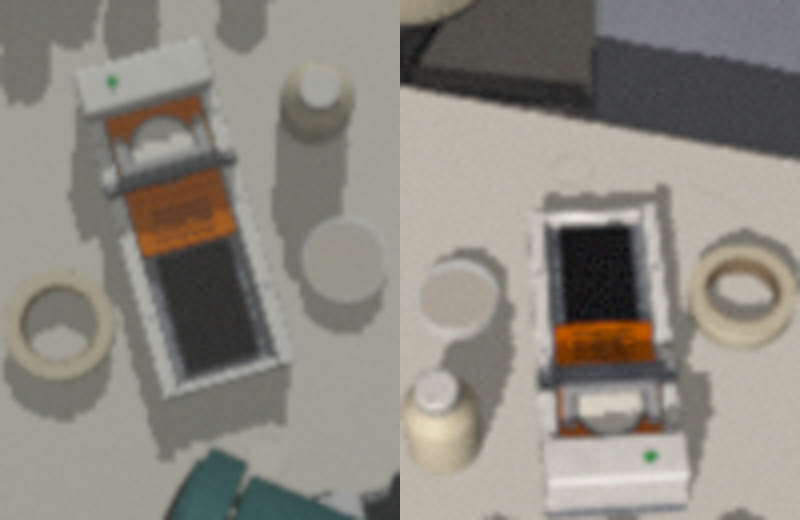

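The top view shows the carrier under gate and fork with its front at the block. The dish, tape and bottle have not moved, and the hand is clear. I'll check the seating and the plate height in numbers.

```bash
python3 - <<'E'
from h import *
o=np.array([.5443,-.0135]);yaw=.287
c,s=np.cos(yaw),np.sin(yaw);Rm=np.array([[c,-s],[s,c]])
for n,x0,y0 in(("top",216,150),("side",214,109)):
    im=snapshot(n);off=0 if n=="top" else 400
    # carrier rear / front corners, plate rear corners at up & flush, in crop pixels
    for nm,p in(("kerb rear L/R",(-.102,.044,.03)),("",(-.102,-.044,.03)),("blk face top L/R",(.0845,.044,.056)),("",(.0845,-.044,.056)),("ledge rear L/R home",(-.0095,.032,.028)),("",(-.0095,-.032,.028)),("plate rear up",(-.09,.025,.024)),("",(-.09,-.025,.024)),("plate rear flush",(-.09,.025,.016)),("",(-.09,-.025,.016))):
        u=proj(n,dockT(o,yaw,p));print(n,nm,((u-[x0,y0])*4+[off+2,2]).round(0))
    g=cv2.cvtColor(im,cv2.COLOR_RGB2GRAY)
    # profile along centre line: orange->black, black->grey in dock x at floor/plate heights
    for y in(-.01,0.,.01):
      row=[]
      for x in np.arange(-.1,0.0,.004):
        u=proj(n,dockT(o,yaw,(x,y,.024)));row.append(im[int(round(u[1])),int(round(u[0]))])
      if y==0: print([tuple(int(k) for k in r) for r in row])
    m=orange(im);k,l,st,ce=cv2.connectedComponentsWithStats(m)
    ys,xs=np.nonzero(m);w=np.array([ray(n,(a,b),.028)[:2] for a,b in zip(xs,ys)]);d=(w-o)@Rm
    q=d[(abs(d[:,1])<.03)&(d[:,0]>-.1)&(d[:,0]<.03)];print(n,"ledge orange min/max x",np.percentile(q[:,0],[0,2,98]),"y",q[:,1].min(),q[:,1].max())
E
```

```text
top kerb rear L/R [159. 398.]
top  [291. 362.]
top blk face top L/R [ 81. 117.]
top  [213.  80.]
top ledge rear L/R home [140. 256.]
top  [234. 230.]
top plate rear up [183. 373.]
top  [257. 352.]
top plate rear flush [183. 374.]
top  [257. 353.]
[(152, 152, 147), (103, 104, 103), (74, 75, 73), (49, 50, 47), (49, 50, 51), (50, 52, 48), (51, 51, 49), (50, 50, 47), (49, 48, 45), (50, 50, 50), (51, 50, 46), (53, 53, 49), (52, 50, 46), (50, 49, 49), (52, 51, 48), (49, 49, 45), (50, 50, 49), (48, 49, 47), (50, 49, 49), (50, 50, 50), (51, 50, 48), (50, 51, 48), (92, 64, 52), (141, 80, 34), (126, 77, 43)]
top ledge orange min/max x [-0.01102979 -0.01012119  0.02914956] y -0.02979999332852706 0.028745990991566727
side kerb rear L/R [657. 203.]
side  [529. 208.]
side blk face top L/R [686. 428.]
side  [540. 435.]
side ledge rear L/R home [651. 320.]
side  [553. 325.]
side plate rear up [630. 223.]
side  [558. 227.]
side plate rear flush [630. 230.]
side  [558. 233.]
[(194, 191, 186), (220, 214, 210), (188, 186, 180), (106, 105, 103), (25, 24, 27), (24, 24, 18), (29, 22, 22), (21, 23, 24), (26, 29, 28), (22, 20, 24), (29, 28, 31), (23, 25, 26), (24, 25, 25), (26, 25, 28), (30, 28, 32), (23, 24, 22), (19, 14, 20), (22, 23, 21), (23, 22, 21), (26, 26, 25), (22, 19, 20), (39, 24, 23), (110, 49, 10), (175, 81, 0), (127, 65, 5)]
side ledge orange min/max x [-0.00988621 -0.00932304  0.01971644] y -0.029903904584482346 0.02979254503512476
```

```bash
python3 -c "
from bench import *
print(get_obs()['qvel'].round(4),get_obs()['time']);print(close_job())"
```

```text
[ 0.0019  0.0049  0.0043 -0.0033  0.0019 -0.0026] 13.2
the job is handed in; nothing more can be done
None
```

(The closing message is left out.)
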